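Stack the spare slide cases in the empty lane of the sloping rack

TASK

Two of the three lanes of the sloping slide rack are full and one is empty: stack the two spare blue slide cases from the bench in the empty lane, one on top of the other. Each must lie flat with the slope, long side up the slope and straight in the middle of its lane, with its low end right against the blue lip; set them down gently, without letting them fall. Leave the orange case, the cases already in the rack and everything else where they are.

Things in the scene. Friction and masses are not known exactly. Their poses are not given: they have to be found in the camera images.
- shelf: sloping shelf of the fixed slide rack, bare metal, 134 mm long and 387 mm wide, 30 degrees to the bench, high on the robot's side and falling away from the robot. Origin: on its surface at the low edge, where it meets the lip, half-way across. x up the slope (towards the robot), y across the lanes (to the robot's right), z square out of the surface (up and away from the robot). Nothing stands above it
- lip (a point): blue lip (the backstop) along the shelf's low edge, on the side away from the robot, square to the shelf: inner face at x = 0 in the shelf's frame, 6 mm thick, 36 mm high above the surface, as wide as the shelf. The point is the middle of its top edge's inner side; its axes are the shelf's
- lane_left (a point): point on the shelf's surface on the midline of the left lane as the robot sees it (x = 45, y = -125, z = 0 mm in the shelf's frame), under the centre of a case lying home against the lip; the shelf's axes. The lane is 124 mm wide between blue ridges 4 mm thick, 10 mm high. One of the three lanes is empty, which one differs each time
- lane_middle (a point): point on the shelf's surface on the midline of the middle lane as the robot sees it (x = 45, y = 0, z = 0 mm in the shelf's frame), under the centre of a case lying home against the lip; the shelf's axes. The lane is 124 mm wide between blue ridges 4 mm thick, 10 mm high. One of the three lanes is empty, which one differs each time
- lane_right (a point): point on the shelf's surface on the midline of the right lane as the robot sees it (x = 45, y = 125, z = 0 mm in the shelf's frame), under the centre of a case lying home against the lip; the shelf's axes. The lane is 124 mm wide between blue ridges 4 mm thick, 10 mm high. One of the three lanes is empty, which one differs each time
- spare_a_center (a point): one of two spare slide cases lying flat on the bench, to the left of the rack, apart from each other: 90 x 44 x 16 mm (its own x, y, z), 50 to 100 g, white bottom and blue lid with a paper label; the point is its centre, 8 mm above its underside; x along its long side, z out of its lid; turned end for end it is the same
- spare_b_center (a point): the other spare slide case: 90 x 44 x 16 mm (its own x, y, z), 50 to 100 g, white bottom and blue lid with a paper label; the point is its centre, 8 mm above its underside; x along its long side, z out of its lid; turned end for end it is the same
- stored_a_center (a point): slide case already in the rack, bottom of one full lane; each full lane holds a stack of two, flat on the slope, low ends against the lip. 90 x 44 x 16 mm (its own x, y, z), 50 to 100 g, white bottom and blue lid with a paper label; the point is its centre, 8 mm above its underside; x along its long side, z out of its lid; turned end for end it is the same
- stored_b_center (a point): slide case already in the rack, bottom of the other full lane; each full lane holds a stack of two, flat on the slope, low ends against the lip. 90 x 44 x 16 mm (its own x, y, z), 50 to 100 g, white bottom and blue lid with a paper label; the point is its centre, 8 mm above its underside; x along its long side, z out of its lid; turned end for end it is the same
- stored_c_center (a point): slide case already in the rack, on top of stored_a; each full lane holds a stack of two, flat on the slope, low ends against the lip. 90 x 44 x 16 mm (its own x, y, z), 50 to 100 g, white bottom and blue lid with a paper label; the point is its centre, 8 mm above its underside; x along its long side, z out of its lid; turned end for end it is the same
- stored_d_center (a point): slide case already in the rack, on top of stored_b; each full lane holds a stack of two, flat on the slope, low ends against the lip. 90 x 44 x 16 mm (its own x, y, z), 50 to 100 g, white bottom and blue lid with a paper label; the point is its centre, 8 mm above its underside; x along its long side, z out of its lid; turned end for end it is the same
- reject_center (a point): a slide case set aside on the bench beside the spares, not to be used: 90 x 44 x 16 mm (its own x, y, z), 50 to 100 g, white bottom and orange lid with a paper label; the point is its centre, 8 mm above its underside; x along its long side, z out of its lid; turned end for end it is the same
- tube_rack: blue tube rack with orange and purple capped tubes, 100 x 220 x 80 mm, behind the rack; origin under its centre
- block: white tube block, 90 x 130 x 30 mm, to the right of the rack; origin under its centre
- tip_box: white and blue box of pipette tips, 85 x 125 x 67 mm, on the left, beyond the spares; origin under its centre
- bottle: amber jar with orange cap, 60 mm across, 130 mm high, to the right in front of the rack; origin under its centre
Not all that is in view belongs to the job. What is shaped like the part that bears spare_a_center but pink or red is not meant.

How it is judged:
By the outcome, as a careful person would: the job done as asked, in the order asked, and still so for the second after the job is handed in, with the robot touching nothing.
It also fails if it takes over 67 s, if anything falls off the work surface, if the arm or the gripper's body presses on something with over 40 N, if the wrist force passes 120 N, or if a joint passes its speed limit or range.

ROBOT

A 6-joint arm with a two-finger parallel gripper is mounted at the origin on the work surface. World frame = base frame: x ahead of the robot, y to its left, z up, the work surface at z = 0. Lengths are in mm, angles in rad, forces in N, time in s.
With the tool pointing down it reaches from about 350 to 775 mm from the base axis. Payload 5.5 kg.
Tool frame: the origin (TCP) lies midway between the tips of the shut fingers; the grasp point (between the pads) lies grip_point_offset behind it (grip_point_offset is the distance from the TCP to the grasp point, in mm); z points along the fingers, y is the line along which they close (so a half turn about z gives the same grasp; the last joint's range is limited). The gripper opens to 85 mm and grips with 20 to 120 N. Pads are 22 mm wide; open, the fingers measure 114 mm over their backs; the gripper's body (76 mm by 85 mm) begins 54 mm behind the grasp point. The pads swing forward as they close: fully open they stand 13 mm farther back than shut.
Start: joints at [1.036, 0.313, 0.046, 1.304, 0, 1.431], TCP at [221.186, 530.8, 231.323] pointing down, gripper open.
Joint ranges: [-2.76, 2.76], [-0.86, 1.69], [-1.03, 1.26], [-2.2, 2.34], [-1.47, 1.5], [-3.14, 3.14]. Speed limits (rad/s): [2.57, 2.57, 3.14, 3.14, 3.14, 3.14].

INTERFACE

Orientations are given as a unit quaternion [x, y, z, w].
In Python, from station import get_obs, grab_frame, camera_params, sign_off, grip_point_offset gives the robot as it stands.
- The arm moves only by the shell command python3 -m creep 'ROWS' [FORCE]. ROWS is JSON, a list that holds one entry, the list of rows, each a list of 7 numbers: the finger opening in mm, from 0 to 85.4, then the shift along the tool's x, y, z in mm, then the turn, a rotation vector about the tool's x, y, z in rad. A call has 1 to 8 rows; each row is the pose to reach, as a shift and turn from the pose commanded when the call began, along the tool's axes at that moment; what a row does not reach only later rows make up. A row lasts 1/10 s, in which the tool goes at most 50 mm and 8.59 degrees, less where a joint would pass 70% of its speed; a pose out of reach is approached as far as the arm can. A call with a gripper value outside its range is refused whole. The fingers move at their own pace and stop on an object; FORCE is the grip in N (left out, the last holds). Time passes only in rows, so rows that repeat a pose let the fingers close. It gives the time, the measured TCP pose, the force, the opening and the grip force at its end, in the units of the state.
- get_obs(): the state, without advancing time (a new reading comes with each control period).
- grab_frame(name): name is "scene" or "top"; returns the picture (400x640x3 uint8, red, green, blue); there is no depth.
- camera_params(name): a dict with "fov_y" (degrees; the focal length in pixels is half the picture's height over the tangent of half this angle, whatever the lens; pixels are square), "cx", "cy" (the principal point, pixels), "k1" (the pictures are not rectified: a ray, as slopes to the right and down, at radius r is drawn at 1 + k1 r^2 times it, then the intrinsics apply), "eye" and "rotation" of the camera in the world. Camera axes: x right, y down, z forward; pixel columns grow to the right and rows downward; lengths in mm; the calibration is good to about 2 mm. A picture is of the moment at which its call begins. camera_params takes no time and is no camera call.
- sign_off(): hands the job in; it is judged then, once.
The state is a dict: "t": time; "q": joint angles; "joint_vel": joint speeds; "joint_efforts": joint torques, N m; "tcp_pos": TCP position; "orientation": TCP orientation; "wrist_force": force on the tool from outside, world axes, zero at the start; "ft_torque": the same for the moment, N m; "width": finger opening in mm; "grasp_force": force on a finger pad.
Only numpy, scipy, OpenCV 4.12 (cv2) and the standard library are available. Lean on these libraries where they do the work, as an engineer would, in place of code of your own. Each camera call takes 0.05 s, during which the arm holds its last target. There are 200 camera calls.

## Working session

There is one attempt and no reset: what is moved stays moved. The work goes in short steps, Python scripts to look and compute and a shell command to move; the robot and the scene stay as the last step left them, time stands still between calls to the robot, and variables do not carry over. Pictures are saved under pics/ and viewed, at most 13 in all, crops included, and the job is handed in when it is done.

```bash
mkdir -p pics; ls; python3 - <<'E'
from station import *
import cv2
for n in("scene","top"):
    f=grab_frame(n); cv2.imwrite(f"pics/{n}0.png",f[:,:,::-1]); print(camera_params(n))
print(get_obs(), grip_point_offset if not callable(grip_point_offset) else grip_point_offset())
E
```

```text
pics
{'fov_y': 54.51468138489183, 'cx': 323.74096994292535, 'cy': 194.27987032108092, 'k1': 0.029608469308564044, 'eye': array([1064.7928664 , -721.75941686,  627.5989698 ]), 'rotation': array([ 0.83480638,  0.26053671, -0.13424526, -0.46604414])}
{'fov_y': 43.84704597394203, 'cx': 320.92577001902043, 'cy': 202.58501062561126, 'k1': -0.06518527427390042, 'eye': array([ 307.23107081,   10.23081489, 1686.83007473]), 'rotation': array([-0.69528883,  0.71472086, -0.04980342,  0.05715908])}
{'t': 0.1, 'q': array([1.03642182e+00, 3.13954194e-01, 4.50935550e-02, 1.30362327e+00,
       1.27547071e-05, 1.43120135e+00]), 'joint_vel': array([ 0.00055658, -0.0010175 ,  0.00357682,  0.00053415,  0.00050855,
       -0.00139231]), 'joint_efforts': array([ 2.19685164e-03, -4.81723595e+01,  2.99245423e+01,  1.26804653e-02,
       -1.41008059e-04,  2.77680095e-05]), 'tcp_pos': array([220.91156714, 530.36721495, 230.48201501]), 'orientation': array([ 1.96110388e-01,  9.80581462e-01, -7.94224441e-04, -2.85012300e-04]), 'wrist_force': array([-0.09999697,  0.22108406, -0.36183273]), 'ft_torque': array([ 0.01358792,  0.00414266, -0.03010161]), 'grasp_force': 0.0, 'width': 85.53523082374002} 18.700000000000003
```

View pics/scene0.png

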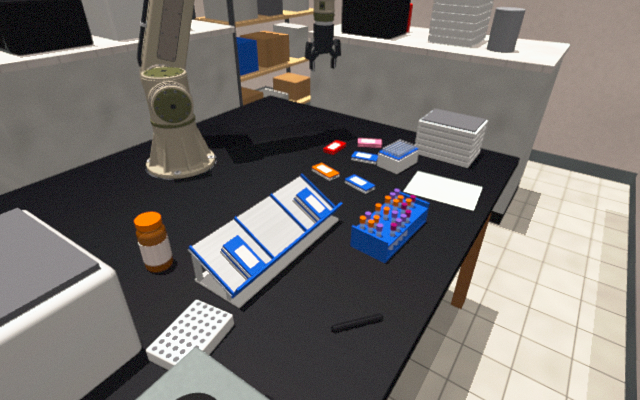

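View pics/top0.png

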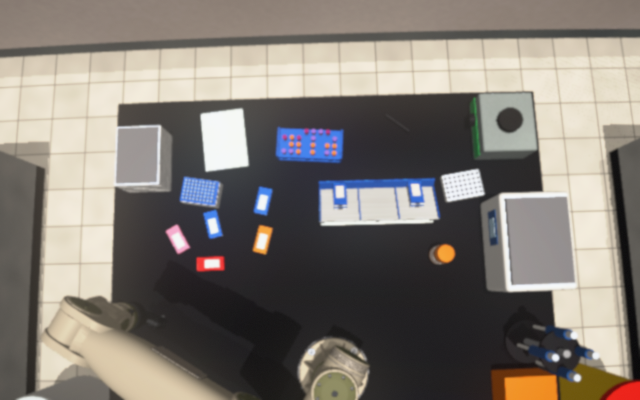

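The middle lane is empty (rack at top-view pixels 320–438, 180–223). The blue spares are at about (263,200) and (213,223) in the top view, with the orange reject at (263,239). Next, enlarged crops.

```bash
cat > h.py <<'E'
import numpy as np, cv2
from station import *
from scipy.spatial.transform import Rotation as R
def ray(n,uv):
    c=camera_params(n); f=200/np.tan(np.radians(c['fov_y']/2))
    K=np.array([[f,0,c['cx']],[0,f,c['cy']],[0,0,1]])
    p=cv2.undistortPoints(np.array(uv,float).reshape(-1,1,2),K,np.array([c['k1'],0,0,0]))[:,0]
    return np.array(c['eye']),R.from_quat(c['rotation']).apply(np.c_[p,np.ones(len(p))])
def onz(n,uv,z):
    e,d=ray(n,uv); return e+d*((z-e[2])/d[:,2])[:,None]
def proj(n,P):
    c=camera_params(n); f=200/np.tan(np.radians(c['fov_y']/2))
    p=R.from_quat(c['rotation']).inv().apply(np.atleast_2d(P)-c['eye']); s=p[:,:2]/p[:,2:]
    s=s*(1+c['k1']*(s**2).sum(1))[:,None]
    return s*f+[c['cx'],c['cy']]
def crop(img,x0,y0,w,h,k): return cv2.resize(img[y0:y0+h,x0:x0+w],None,fx=k,fy=k,interpolation=cv2.INTER_CUBIC)
E
python3 - <<'E'
from h import *
t=cv2.imread('pics/top0.png'); s=cv2.imread('pics/scene0.png')
print(camera_params('top')['rotation'],R.from_quat(camera_params('top')['rotation']).as_matrix())
cv2.imwrite('pics/c1.png',np.vstack([crop(t,190,180,100,38,8),crop(t,310,170,133,60,6)[:,:798] if 0 else cv2.copyMakeBorder(crop(t,312,172,130,60,6),0,0,0,20,0)][:2])[:600] if 0 else np.vstack([crop(t,195,180,100,30,8),cv2.copyMakeBorder(crop(t,312,172,130,57,6),0,0,0,20,0)]))
cv2.imwrite('pics/c2.png',crop(s,180,170,170,132,4.5) if 0 else crop(s,185,170,160,120,5))
# blue masks centroids of spares in top
for n,img,boxes in(('top',t,[(250,182,280,220),(200,207,226,242),(250,222,276,258)]),('scene',s,[(342,172,378,195),(348,149,380,165),(308,160,342,182)])):
  for (a,b,c,d) in boxes:
    g=img[b:d,a:c].astype(int); m=(g.max(2)>90).astype(np.uint8)
    nl,l,st,ce=cv2.connectedComponentsWithStats(m); 
    i=1+st[1:,4].argmax(); r=cv2.minAreaRect(np.argwhere(l==i)[:,::-1].astype(np.float32))
    uv=ce[i]+[a,b]; P=onz(n,[uv],16 if n=='top' else 12)[0]
    bx=cv2.boxPoints(r)+[a,b]; B=onz(n,bx,16)
    e=[B[1]-B[0],B[2]-B[1]]; e.sort(key=lambda v:np.linalg.norm(v)); 
    print(n,uv,st[i],P.round(1),[np.linalg.norm(v).round(1) for v in e],'yaw deg',np.degrees(np.arctan2(e[1][1],e[1][0])).round(1))
E
```

```text
[-0.69528883  0.71472086 -0.04980342  0.05715908] [[-0.02661257 -0.98818142  0.15096109]
 [-0.99956829  0.02818613  0.00829306]
 [-0.01245005 -0.15067522 -0.98850492]]
top [262.51363636 200.43636364] [  3   4  20  30 440] [575.5 223.3  16. ] [np.float64(53.6), np.float64(98.2)] yaw deg -12.8
top [212.37357631 223.81548975] [  3   2  20  30 439] [499.9 395.1  16. ] [np.float64(53.3), np.float64(98.8)] yaw deg -166.7
top [262.18708241 239.24498886] [  2   3  21  30 449] [443.  225.6  16. ] [np.float64(53.8), np.float64(97.2)] yaw deg -14.6
scene [359.34421365 183.12759644] [  3   2  30  20 337] [575.8 222.   12. ] [np.float64(77.3), np.float64(117.4)] yaw deg -12.9
scene [365.79452055 157.17123288] [  3   2  29  14 292] [503.8 394.8  12. ] [np.float64(102.3), np.float64(103.2)] yaw deg -62.8
scene [325.11400651 170.82084691] [  4   2  28  19 307] [443.4 225.8  12. ] [np.float64(85.0), np.float64(128.0)] yaw deg -15.4
```

View pics/c1.png

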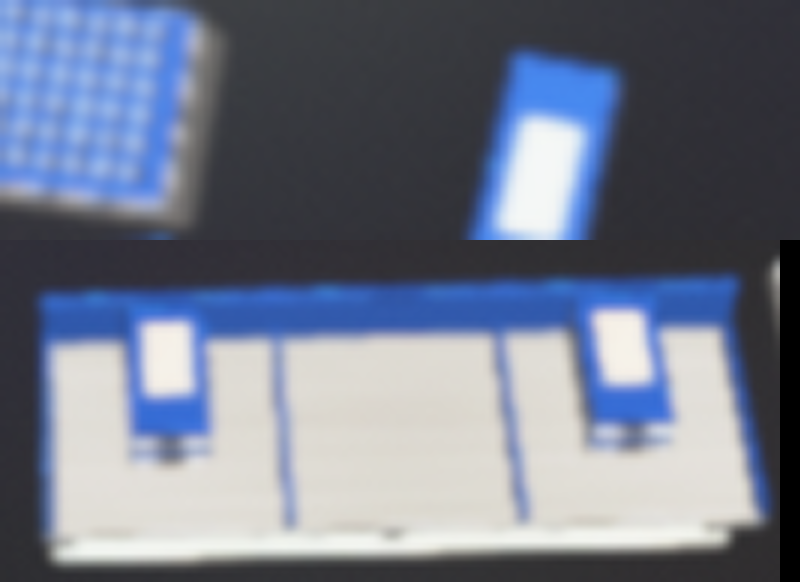

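View pics/c2.png

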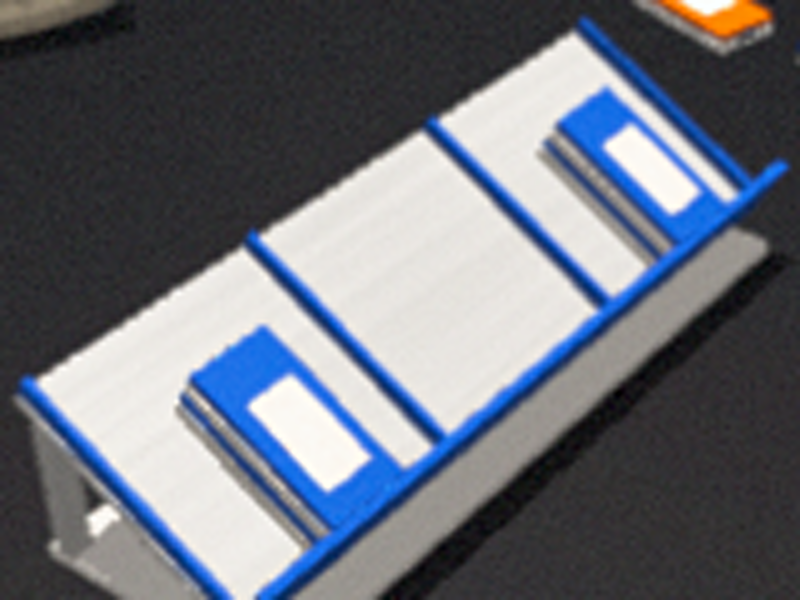

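```bash
cat > fit.py <<'E'
from h import *
from scipy.optimize import least_squares
T=[((-6,-193.5,36),(40,293)),((-6,193.5,36),(738,278)),((134,-62.5,10),(290,527)),((134,62.5,10),(522,520)),((0,-62.5,10),(277,338)),((0,62.5,10),(503,331)),
((90,-147,32),(133,436)),((90,-103,32),(209,436)),((90,103,32),(592,427)),((90,147,32),(673,422))]
S=[((-3,-193.5,36),(785,165)),((134,62.5,10),(253,236)),((134,-62.5,10),(432,123)),((90,-147,32),(608,88)),((90,-103,32),(558,125)),((90,103,32),(265,326)),((90,147,32),(190,380))]
tp=np.array([a for a,b in T],float); tu=np.array([[312+b[0]/6-.4,172+(b[1]-240)/6-.4] for a,b in T])
sp=np.array([a for a,b in S],float); su=np.array([[185+b[0]/5-.4,170+b[1]/5-.4] for a,b in S])
c,s=np.cos(np.pi/6),.5
M0=np.array([[-c,0,s],[0,-1,0],[s,0,c]]).T
def pose(v): return R.from_euler('z',v[3]).as_matrix()@M0, np.array(v[:3])
def res(v):
    M,o=pose(v); return np.r_[proj('top',tp@M.T+o)-tu,proj('scene',sp@M.T+o)-su].ravel()
r=least_squares(res,[600,0,40,0],loss='soft_l1',x_scale=[10,10,10,.1])
print('origin',r.x[:3].round(1),'yaw deg',np.degrees(r.x[3]).round(2)); print(r.fun.reshape(-1,2).round(1).tolist())
M,o=pose(r.x); print('lane mid',(M@[45,0,0]+o).round(1)); np.save('shelf.npy',r.x)
E
python3 fit.py
```

```text
origin [ 604.  -162.7   28.3] yaw deg -0.39
[[0.1, 0.8], [-0.6, 0.9], [-0.2, -0.8], [0.1, -0.5], [-0.4, -1.1], [-1.0, -0.7], [-0.8, -0.1], [0.2, -0.4], [0.2, -0.2], [0.2, 0.3], [-0.2, 0.5], [-0.4, 0.5], [-0.3, -0.1], [-0.0, -0.0], [-0.3, -0.3], [-0.1, -0.0], [-0.3, -0.3]]
lane mid [ 565.  -162.5   50.8]
```

```bash
cat > plan.py <<'E'
from h import *
from fit import pose
v=np.load('shelf.npy')
def down(deg):
    a=np.radians(deg); x=np.array([np.cos(a),np.sin(a),0]); z=np.array([0,0,-1.]); return np.c_[x,np.cross(z,x),z]
def slope():
    M,o=pose(v); x=M[:,0]; z=-M[:,2]; return np.c_[x,np.cross(z,x),z]
def sh(p): M,o=pose(v); return M@np.array(p,float)+o
def go(p,Rt):
    s=get_obs(); Rc=R.from_quat(s['orientation']).as_matrix()
    print('shift',(Rc.T@(np.array(p)-s['tcp_pos'])).round(1),'turn',R.from_matrix(Rc.T@Rt).as_rotvec().round(4),'t',s['t'])
E
sed -i 's/^r=least/if __name__=="__main__":\n  r=least/; s/^print(/  print(/; s/^M,o=pose(r/  M,o=pose(r/' fit.py
python3 -c "
from plan import *
go([575.5,223,100],down(167.2))
go([575.5,223,-3],down(167.2))"
```

```text
shift [-445.6 -147.1  130.6] turn [-0.0016 -0.0004 -0.1714] t 0.1
shift [-445.6 -147.   233.6] turn [-0.0016 -0.0004 -0.1714] t 0.1
```

```bash
python3 -m creep '[[[62,-45,-15,13,0,0,-0.03],[62,-90,-30,26,0,0,-0.06],[62,-135,-44,39,0,0,-0.09],[62,-180,-59,52,0,0,-0.11],[62,-225,-74,65,0,0,-0.13],[62,-270,-89,78,0,0,-0.15],[62,-315,-104,91,0,0,-0.17],[62,-360,-119,104,0,0,-0.171]]]' 40; python3 -c "
from plan import *
go([575.5,223,80],down(167.2))"
```

```text
t: 0.9
tcp_pos: [508.7, 280.9, 126.4]
orientation: [0.111, 0.994, -0.0, -0.0]
wrist_force: [0.5, 0.8, -0.9]
width: 62.0
grasp_force: 0.0
shift [-78.  -41.6  46.4] turn [-0.0001 -0.0005  0.    ] t 0.9
```

```bash
python3 -m creep '[[[62,-30,-16,18,0,0,0],[62,-60,-32,36,0,0,0],[62,-78,-41,46,0,0,0],[62,-78,-41,46,0,0,0],[62,-78,-41,46,0,0,0]]]'; python3 - <<'E'
from plan import *
go([575.5,223,80],down(167.2))
t=grab_frame('top')[:,:,::-1]; s=grab_frame('scene')[:,:,::-1]
cv2.imwrite('pics/c3.png',np.hstack([crop(t,230,165,65,65,6),crop(s,330,130,65,65,6)]))
E
```

```text
t: 1.4
tcp_pos: [574.0, 225.4, 81.0]
orientation: [0.112, 0.994, 0.0, -0.001]
wrist_force: [-1.2, 0.9, 0.8]
width: 61.9
grasp_force: 0.0
shift [-1.9 -2.   1. ] turn [-0.0001 -0.0016 -0.0007] t 1.4
```

View pics/c3.png

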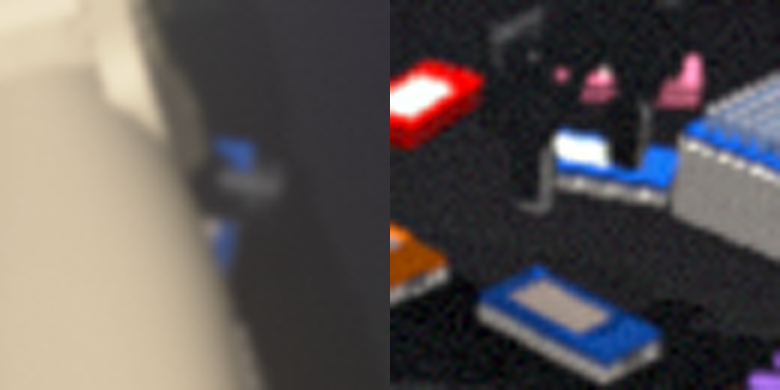

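```bash
python3 -m creep '[[[62,-1,-1,20,0,0,0],[62,-1.5,-2,45,0,0,0],[62,-1.5,-2,65,0,0,0],[62,-1.5,-2,76,0,0,0],[62,-1.5,-2,81,0,0,0],[62,-1.5,-2,81,0,0,0],[62,-1.5,-2,81,0,0,0]]]'; python3 -m creep '[[[50,0,0,0,0,0,0],[44,0,0,0,0,0,0],[38,0,0,0,0,0,0],[38,0,0,0,0,0,0],[38,0,0,0,0,0,0],[38,0,0,0,0,0,0]]]' 40
```

```text
t: 2.2
tcp_pos: [576.4, 223.5, 1.5]
orientation: [0.111, 0.994, 0.0, 0.001]
wrist_force: [-0.1, 0.2, 0.2]
width: 62.0
grasp_force: 0.0
t: 2.8
tcp_pos: [576.6, 223.1, 1.5]
orientation: [0.112, 0.994, 0.0, 0.001]
wrist_force: [0.2, 0.1, 5.2]
width: 42.8
grasp_force: 42.1
```

```bash
python3 -m creep '[[[38,0,0,-5,0,0,0],[38,0,0,-25,0,0,0],[38,0,0,-60,0,0,0],[38,0,0,-100,0,0,0],[38,0,0,-140,0,0,0],[38,0,0,-170,0,0,0],[38,0,0,-180,0,0,0],[38,0,0,-180,0,0,0]]]'; python3 -c "
from plan import *
print(sh([55,0,110]))
go(sh([55,0,110]),slope())"
```

```text
t: 3.6
tcp_pos: [576.6, 223.1, 181.9]
orientation: [0.112, 0.994, 0.001, 0.001]
wrist_force: [-0.8, 0.7, -1.3]
width: 42.9
grasp_force: 41.5
[ 611.37869942 -162.78385028  151.06982957]
shift [-119.5 -368.6   30.6] turn [ 0.0579  0.5245 -0.2117] t 3.6
```

```bash
python3 -m creep '[[[38,-10,-30,0,0.004,0.04,-0.015],[38,-22,-65,0,0.01,0.09,-0.035],[38,-34,-103,0,0.016,0.15,-0.06],[38,-46,-141,0,0.023,0.21,-0.085],[38,-58,-179,0,0.03,0.27,-0.11],[38,-70,-217,0,0.036,0.33,-0.135],[38,-82,-252,0,0.042,0.38,-0.155],[38,-88,-272,0,0.045,0.41,-0.165]]]'; python3 -c "
from plan import *
go(sh([55,0,110]),slope())"
```

```text
t: 4.4
tcp_pos: [600.4, -64.9, 176.5]
orientation: [0.029, 0.978, 0.001, -0.208]
wrist_force: [0.2, 0.3, 0.2]
width: 42.9
grasp_force: 41.5
shift [-25.8 -96.8  17.4] turn [ 0.0138  0.1046 -0.0484] t 4.4
```

```bash
python3 -m creep '[[[38,-8,-28,4,0.004,0.03,-0.014],[38,-16,-60,10,0.008,0.06,-0.028],[38,-23,-85,15,0.012,0.09,-0.042],[38,-26,-97,17.5,0.014,0.105,-0.048],[38,-26,-97,17.5,0.014,0.105,-0.048],[38,-26,-97,17.5,0.014,0.105,-0.048]]]'; python3 - <<'E'
from plan import *
go(sh([55,0,110]),slope())
go(sh([51,0,15]),slope())
s=grab_frame('scene')[:,:,::-1]
cv2.imwrite('pics/c4.png',crop(s,190,110,160,150,4))
E
```

```text
t: 5.0
tcp_pos: [612.1, -159.5, 152.7]
orientation: [0.003, 0.966, 0.001, -0.257]
wrist_force: [-0.2, 0.5, -1.1]
width: 43.0
grasp_force: 41.5
shift [-0.2 -3.3  1.8] turn [-0.0004  0.0035  0.001 ] t 5.0
shift [-3.9 -3.3 96.8] turn [-0.0004  0.0035  0.001 ] t 5.0
```

View pics/c4.png

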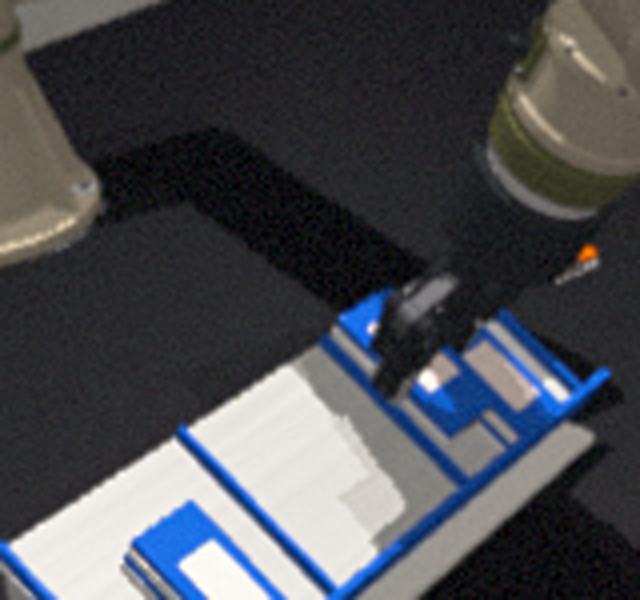

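```bash
python3 -m creep '[[[38,0,-1,20,0,0.001,0],[38,-1,-3,45,0,0.003,0],[38,-2,-3,65,0,0.003,0],[38,-2,-3,80,0,0.003,0],[38,-2,-3,88,0,0.003,0],[38,-2,-3,91,0,0.003,0],[38,-2,-3,91,0,0.003,0],[38,-2,-3,91,0,0.003,0]]]'; python3 - <<'E'
from plan import *
go(sh([45,0,1.5]),slope())
s=grab_frame('scene')[:,:,::-1]; t=grab_frame('top')[:,:,::-1]
cv2.imwrite('pics/c5.png',np.vstack([crop(s,220,180,110,80,6),cv2.copyMakeBorder(crop(t,335,170,110,20,6),0,0,0,0,0)]))
E
```

```text
t: 5.85
tcp_pos: [570.1, -162.6, 75.6]
orientation: [0.002, 0.967, -0.0, -0.256]
wrist_force: [0.3, -0.1, -0.3]
width: 43.2
grasp_force: 41.5
shift [-7.9  0.2 22.5] turn [-0.0026  0.005   0.0011] t 5.85
```

View pics/c5.png

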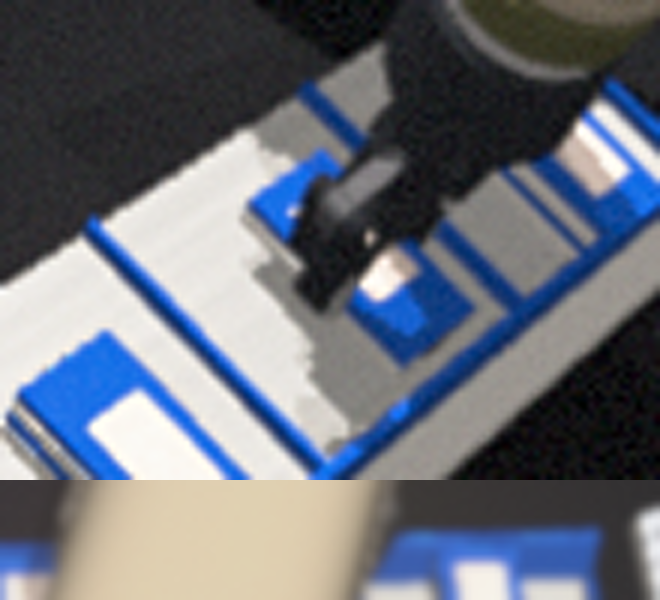

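```bash
python3 - <<'E'
from plan import *
M,o=pose(v)
uv=np.array([(408,365),(472,305),(250,200),(325,152)])/6+[219.6,179.6]
e,d=ray('scene',uv); e=M.T@(e-o); d=d@M
for z in(34,38.5): print((e+d*((z-e[2])/d[:,2])[:,None]).round(1).tolist())
print('tcp',M.T@(get_obs()['tcp_pos']-o))
E
```

```text
[[10.6, 18.6, 34.0], [13.1, -24.3, 34.0], [100.2, 17.8, 34.0], [99.1, -25.5, 34.0]]
[[9.8, 22.0, 38.5], [12.4, -20.7, 38.5], [98.9, 21.2, 38.5], [97.9, -21.8, 38.5]]
tcp [52.90234028  0.3143367  23.83046751]
```

```bash
python3 -m creep '[[[38,-2,0,7,0,0.003,0],[38,-3,0,14,0,0.005,0],[38,-4,0,18,-0.001,0.005,0],[38,-4,0,19.5,-0.002,0.005,0],[38,-4,0,19.5,-0.002,0.005,0],[38,-4,0,19.5,-0.002,0.005,0]]]';python3 -c "
from plan import *
go(sh([45,0,1.5]),slope())"; python3 -m creep '[[[38,0,0,0.5,0,0,0],[38,0,0,1,0,0,0],[38,0,0,1.5,0,0,0],[38,0,0,1.5,0,0,0]]]'; python3 -c "
from plan import *
go(sh([45,0,1.5]),slope())"
```

```text
t: 6.55
tcp_pos: [563.3, -162.7, 56.0]
orientation: [0.003, 0.966, 0.001, -0.259]
wrist_force: [0.8, 0.7, 3.3]
width: 42.9
grasp_force: 41.9
shift [-4.1  0.2  2.1] turn [ 0.0001 -0.001   0.0009] t 6.55
t: 6.95
tcp_pos: [563.3, -162.6, 55.9]
orientation: [0.003, 0.966, 0.001, -0.258]
wrist_force: [3.9, 2.0, 8.7]
width: 43.0
grasp_force: 42.6
shift [-4.1  0.2  2.1] turn [-0.0004  0.001   0.0009] t 6.95
```

```bash
python3 -m creep '[[[38,0,0,-1,0,0,0],[38,-1,0,-1,0,0,0],[38,-2,0,-1,0,0,0],[38,-3,0,-1,0,0,0],[38,-4,0,-1,0,0,0],[38,-4,0,-1,0,0,0]]]';python3 -c "
from plan import *
M,o=pose(v);print('F shelf',M.T@get_obs()['wrist_force'])
go(sh([45,0,1.5]),slope())"; python3 -m creep '[[[38,-1,0,0,0,0,0],[38,-1.5,0,0,0,0,0],[38,-2,0,0,0,0,0],[38,-2,0,0,0,0,0]]]'; python3 -c "
from plan import *
M,o=pose(v);print('F shelf',M.T@get_obs()['wrist_force'])
go(sh([45,0,1.5]),slope())"
```

```text
t: 7.55
tcp_pos: [566.2, -163.0, 54.3]
orientation: [0.003, 0.966, 0.001, -0.26]
wrist_force: [0.8, 0.4, 8.2]
width: 43.1
grasp_force: 42.3
F shelf [ 3.45165351 -0.43996518  7.49528317]
shift [-0.8  0.6  2.1] turn [-0.0006 -0.002   0.0008] t 7.55
t: 7.95
tcp_pos: [567.6, -163.1, 53.5]
orientation: [0.003, 0.966, 0.001, -0.26]
wrist_force: [-0.0, -0.1, 8.6]
width: 43.1
grasp_force: 42.3
F shelf [4.32060059 0.12455311 7.46638231]
shift [0.8 0.6 2.1] turn [-0.0007 -0.0026  0.0008] t 7.95
```

```bash
for i in 1 2; do python3 -m creep '[[[38,-0.7,0,0,0,0,0],[38,-1.4,0,0,0,0,0],[38,-2,0,0,0,0,0],[38,-2,0,0,0,0,0]]]' >/dev/null; python3 -c "
from plan import *
M,o=pose(v);print('F shelf',M.T@get_obs()['wrist_force'])
go(sh([45,0,1.5]),slope())"; done
```

```text
F shelf [10.73859507  0.08041969  7.55613812]
shift [0.9 0.6 2.1] turn [-0.0007 -0.0064  0.0012] t 8.35
F shelf [16.19208222  0.95164311  9.41052136]
shift [0.9 0.7 2.1] turn [-0.0006 -0.0101  0.0016] t 8.75
```

```bash
python3 -m creep '[[[38,1.5,0,0,0,0,0],[38,3,0,0,0,0.005,0],[38,3,0,0,0,0.005,0],[44,3,0,0,0,0.005,0],[48,3,0,0,0,0.005,0],[56,3,0,0,0,0.005,0],[62,3,0,0,0,0.005,0],[62,3,0,0,0,0.005,0]]]'; python3 -c "
from plan import *
go(sh([55,0,110]),slope())"; python3 -m creep '[[[62,3,0,-10,0,0,0],[62,5,0,-30,0,0,0],[62,10,0,-60,0,0,0],[62,10,0,-100,0,0,0],[62,10,0,-145,0,0,0],[62,10,0,-190,0,0,0],[62,10,0,-190,0,0,0]]]'; python3 -c "
from plan import *
go([500,396,170],down(193.3))"
```

```text
t: 9.55
tcp_pos: [568.9, -162.7, 51.5]
orientation: [0.003, 0.965, 0.001, -0.262]
wrist_force: [1.0, 0.3, -0.0]
width: 62.1
grasp_force: 0.0
shift [  13.7    0.2 -107.3] turn [ 0.0002 -0.0069  0.0011] t 9.55
t: 10.25
tcp_pos: [592.8, -143.2, 253.5]
orientation: [0.004, 0.958, 0.007, -0.286]
wrist_force: [-1.4, -0.2, 1.3]
width: 61.9
grasp_force: 0.0
shift [ 34.  537.2 128.8] turn [ 0.0809 -0.5761 -0.2339] t 10.25
```

```bash
python3 -m creep '[[[62,2,35,8,0.005,-0.04,-0.02],[62,5,80,19,0.012,-0.09,-0.04],[62,8,125,30,0.02,-0.15,-0.06],[62,11,170,41,0.027,-0.2,-0.08],[62,14,215,52,0.035,-0.25,-0.1],[62,17,260,63,0.042,-0.31,-0.125],[62,20,305,74,0.05,-0.36,-0.145],[62,22,350,84,0.057,-0.41,-0.165]]]'; python3 - <<'E'
from plan import *
go([500,396,170],down(193.3))
s=grab_frame('scene')[:,:,::-1]; t=grab_frame('top')[:,:,::-1]
cv2.imwrite('pics/c6.png',np.vstack([crop(s,220,175,110,66,6),crop(t,320,174,110,34,6)]))
E
```

```text
t: 11.05
tcp_pos: [531.7, 209.6, 199.6]
orientation: [-0.082, 0.993, 0.003, -0.082]
wrist_force: [1.1, 0.1, -1.0]
width: 61.8
grasp_force: 0.0
shift [ -4.2 188.5  32.8] turn [ 0.0241 -0.1626 -0.0682] t 11.05
```

View pics/c6.png

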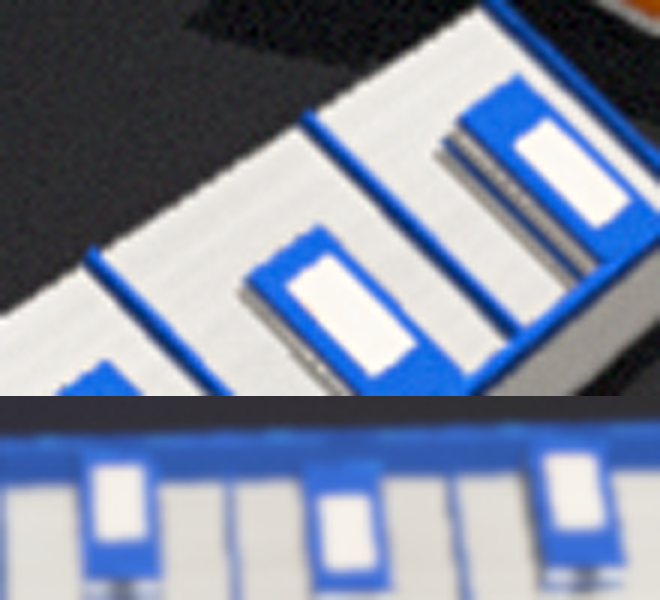

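```bash
python3 - <<'E'
from plan import *
M,o=pose(v)
uv=np.array([(320,225),(247,281)])/6+[219.6,174.6]
e,d=ray('scene',uv); e=M.T@(e-o); d=d@M
print((e+d*((16-e[2])/d[:,2])[:,None]).round(1).tolist())
uv=np.array([(316,587),(391,583)])
uv=np.c_[uv[:,0]/6+319.6,(uv[:,1]-396)/6+173.6]
e,d=ray('top',uv); e=M.T@(e-o); d=d@M
print((e+d*((16-e[2])/d[:,2])[:,None]).round(1).tolist())
E
python3 -m creep '[[[62,0,35,5,0.004,-0.03,-0.01],[62,-1,80,12,0.01,-0.07,-0.03],[62,-2,120,20,0.016,-0.11,-0.045],[62,-3,155,26,0.02,-0.14,-0.06],[62,-4,180,31,0.024,-0.16,-0.068],[62,-4,188.5,33,0.024,-0.163,-0.068],[62,-4,188.5,33,0.024,-0.163,-0.068],[62,-4,188.5,33,0.024,-0.163,-0.068]]]'; python3 - <<'E'
from plan import *
go([500.5,395.5,1.5],down(193.3))
s=grab_frame('scene')[:,:,::-1]; t=grab_frame('top')[:,:,::-1]
cv2.imwrite('pics/c7.png',np.hstack([crop(s,330,130,65,65,6),crop(t,180,185,65,65,6)]))
E
```

```text
[[90.4, -22.6, 16.0], [88.8, 22.6, 16.0]]
[[86.0, -19.1, 16.0], [84.3, 21.8, 16.0]]
t: 11.95
tcp_pos: [501.4, 392.8, 168.9]
orientation: [-0.115, 0.993, -0.001, -0.002]
wrist_force: [0.1, -0.7, -0.3]
width: 62.2
grasp_force: 0.0
shift [ -0.5   3.  167.4] turn [-0.0006 -0.004  -0.0026] t 11.95
```

View pics/c7.png

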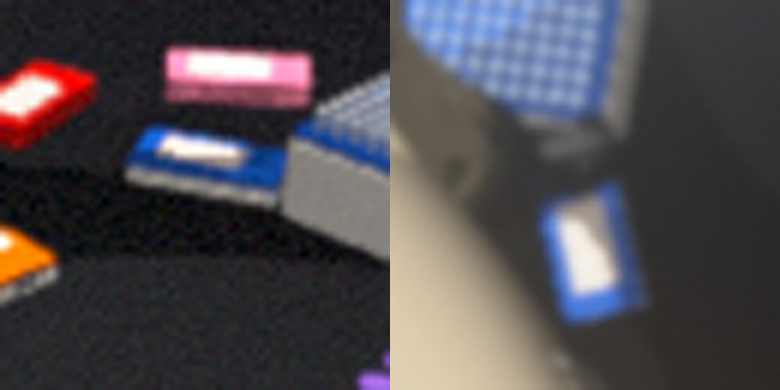

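```bash
python3 -m creep '[[[62,0,1,40,0,0,0],[62,0,2.5,85,0,-0.002,0],[62,0,2.5,125,0,-0.002,0],[62,0,2.5,150,0,-0.002,0],[62,0,2.5,163,0,-0.002,0],[62,0,2.5,167,0,-0.002,0],[62,0,2.5,167,0,-0.002,0]]]'; python3 -c "
from plan import *
go([500.5,395.5,1.5],down(193.3))"; python3 -m creep '[[[50,0,0,0,0,0,0],[44,0,0,0,0,0,0],[38,0,0,0,0,0,0],[38,0,0,0,0,0,0],[38,0,0,0,0,0,0],[38,0,0,0,0,0,0]]]' 40;  python3 -m creep '[[[38,0,0,-5,0,0,0],[38,0,0,-25,0,0,0],[38,0,0,-60,0,0,0],[38,0,0,-100,0,0,0],[38,0,0,-140,0,0,0],[38,0,0,-170,0,0,0],[38,0,0,-180,0,0,0],[38,0,0,-180,0,0,0]]]'; python3 -c "
from plan import *
go(sh([55,0,100]),slope())"
```

```text
t: 12.75
tcp_pos: [500.4, 395.8, 2.0]
orientation: [-0.115, 0.993, -0.0, -0.001]
wrist_force: [0.6, 0.2, 0.4]
width: 61.7
grasp_force: 0.0
shift [ 0.  -0.3  0.5] turn [ 0.0001 -0.0013 -0.0026] t 12.75
t: 13.35
tcp_pos: [501.0, 396.8, 3.5]
orientation: [-0.115, 0.993, 0.0, 0.001]
wrist_force: [0.2, -0.0, 6.5]
width: 43.2
grasp_force: 41.8
t: 14.15
tcp_pos: [500.7, 396.7, 183.2]
orientation: [-0.115, 0.993, 0.001, 0.001]
wrist_force: [-0.2, 0.3, -0.8]
width: 43.0
grasp_force: 41.1
shift [  25.1 -568.8   40.1] turn [-0.061   0.5223  0.2324] t 14.15
```

```bash
python3 -m creep '[[[38,1,-30,0,-0.003,0.03,0.012],[38,3,-70,0,-0.008,0.07,0.03],[38,5,-115,0,-0.013,0.11,0.05],[38,7,-160,0,-0.018,0.15,0.07],[38,9,-205,0,-0.023,0.19,0.085],[38,11,-250,0,-0.028,0.23,0.1],[38,13,-295,0,-0.033,0.27,0.12],[38,14,-325,0,-0.036,0.3,0.13]]]'; python3 -c "
from plan import *
go(sh([55,0,100]),slope())"
```

```text
t: 14.95
tcp_pos: [559.9, 73.5, 178.7]
orientation: [-0.048, 0.987, 0.001, -0.154]
wrist_force: [0.4, 0.4, -0.2]
width: 42.9
grasp_force: 41.1
shift [ -32.9 -240.1   23.7] turn [-0.0265  0.2136  0.0989] t 14.95
```

```bash
python3 -m creep '[[[38,-5,-35,0,-0.004,0.03,0.015],[38,-10,-75,0,-0.009,0.07,0.03],[38,-16,-120,5,-0.014,0.11,0.05],[38,-22,-165,10,-0.019,0.15,0.07],[38,-28,-205,17,-0.023,0.185,0.085],[38,-32,-230,22,-0.026,0.21,0.097],[38,-33,-240,24,-0.0265,0.2136,0.099],[38,-33,-240,24,-0.0265,0.2136,0.099]]]'; python3 -m creep '[[[38,0,0,0,0,0,0],[38,0,0,0,0,0,0]]]'; python3 -c "
from plan import *
go(sh([53,0,40]),slope())"
```

```text
t: 15.75
tcp_pos: [607.1, -160.5, 141.7]
orientation: [0.003, 0.966, 0.002, -0.258]
wrist_force: [-0.7, 0.2, -0.8]
width: 42.8
grasp_force: 41.1
t: 15.95
tcp_pos: [608.0, -157.7, 145.9]
orientation: [0.001, 0.967, 0.001, -0.256]
wrist_force: [0.5, 0.3, -0.8]
width: 43.0
grasp_force: 41.1
shift [-1.9 -5.  63.8] turn [-0.0019  0.0065  0.0046] t 15.95
```

```bash
python3 -m creep '[[[38,0,-2,15,0,0.003,0.002],[38,-1,-4,35,0,0.006,0.004],[38,-2,-5,50,0,0.0065,0.0045],[38,-2,-5,60,0,0.0065,0.0045],[38,-2,-5,63,0,0.0065,0.0045],[38,-2,-5,63,0,0.0065,0.0045],[38,-2,-5,63,0,0.0065,0.0045]]]'; python3 - <<'E'
from plan import *
go(sh([50,0,21]),slope())
s=grab_frame('scene')[:,:,::-1]
cv2.imwrite('pics/c8.png',crop(s,220,165,110,90,6))
E
```

```text
t: 16.65
tcp_pos: [579.1, -163.8, 90.4]
orientation: [0.004, 0.966, -0.0, -0.258]
wrist_force: [1.3, -0.1, -1.1]
width: 42.5
grasp_force: 41.1
shift [-2.6  1.2 20.3] turn [-0.0019  0.0009 -0.0012] t 16.65
```

View pics/c8.png

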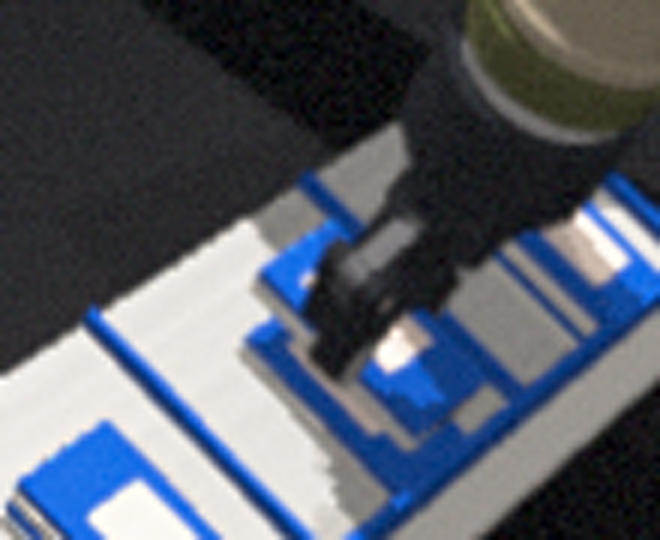

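```bash
python3 - <<'E'
from plan import *
M,o=pose(v)
uv=np.array([(420,433),(485,375),(262,272),(335,222)])/6+[219.6,164.6]
e,d=ray('scene',uv); e=M.T@(e-o); d=d@M
for z in(54,56): print((e+d*((z-e[2])/d[:,2])[:,None]).round(1).tolist())
E
python3 -m creep '[[[38,0,1,4,0,0,0],[38,0,1,9,-0.002,0.001,-0.001],[38,-1,1,13,-0.002,0.001,-0.001],[38,-1,1,16.5,-0.002,0.001,-0.001],[38,-1,1,18.5,-0.002,0.001,-0.001],[38,-1,1,18.5,-0.002,0.001,-0.001],[38,-1,1,18.5,-0.002,0.001,-0.001]]]' >/dev/null; python3 -c "
from plan import *
M,o=pose(v);print('F shelf',M.T@get_obs()['wrist_force'],get_obs()['width'])
go(sh([45,0,19.6]),slope())"
```

```text
[[11.0, 22.5, 54.0], [12.8, -19.7, 54.0], [97.7, 22.9, 54.0], [98.0, -20.0, 54.0]]
[[10.7, 24.0, 56.0], [12.5, -18.1, 56.0], [97.1, 24.4, 56.0], [97.4, -18.3, 56.0]]
F shelf [ 0.1106795  -0.63091046  0.47151828] 42.97593048786805
shift [-6.6  0.8  2. ] turn [ 0.0011 -0.0016 -0.001 ] t 17.4
```

```bash
for i in 1 2 3; do python3 -m creep '[[[38,0,0.3,0.5,0,0,0],[38,0,0.3,1,0,0,0],[38,0,0.3,1,0,0,0]]]' >/dev/null; python3 -c "
from plan import *
M,o=pose(v);print('F shelf',M.T@get_obs()['wrist_force'],get_obs()['width'])
go(sh([45,0,19.6]),slope())"; done
```

```text
F shelf [1.04292504 0.79069633 6.01189432] 43.06104819769538
shift [-6.6  0.8  2. ] turn [ 0.     -0.0002 -0.0011] t 17.7
F shelf [2.14418938 0.92258402 9.60276012] 42.7007051668468
shift [-6.6  0.8  2. ] turn [-0.0007  0.0013 -0.0014] t 18.0
F shelf [ 2.01396946  0.78447677 14.153303  ] 42.670925538311614
shift [-6.5  0.8  2. ] turn [-0.0015  0.0028 -0.0016] t 18.3
```

```bash
python3 -m creep '[[[38,0,0.3,-2.2,0,0,0],[38,-1,0.6,-2.2,0,0,0.001],[38,-2,0.6,-2.2,0,0,0.001],[38,-3,0.6,-2.2,0,0,0.001],[38,-4,0.6,-2.2,0,0,0.001],[38,-5,0.6,-2.2,0,0,0.001],[38,-6,0.6,-2.2,0,0,0.001],[38,-6,0.6,-2.2,0,0,0.001]]]' >/dev/null;  python3 -c "
from plan import *
M,o=pose(v);print('F shelf',M.T@get_obs()['wrist_force'],get_obs()['width'])
go(sh([45,0,19.6]),slope())"
for i in 1 2 ; do python3 -m creep '[[[38,-0.7,0,0,0,0,0],[38,-1.4,0,0,0,0,0],[38,-1.4,0,0,0,0,0]]]' >/dev/null; python3 -c "
from plan import *
M,o=pose(v);print('F shelf',M.T@get_obs()['wrist_force'],get_obs()['width'])
go(sh([45,0,19.6]),slope())"; done
```

```text
F shelf [ 4.2171877  -1.18031382  8.05013266] 42.66919318938623
shift [-1.1 -0.6  2. ] turn [ 0.0004 -0.002  -0.0019] t 19.1
F shelf [ 3.30862885 -0.02260384  7.54059253] 42.521826605641735
shift [ 0.2 -0.6  2. ] turn [ 0.0004 -0.002  -0.0018] t 19.4
F shelf [ 4.52653151 -0.19184223  7.771503  ] 42.721802347401066
shift [ 1.4 -0.6  2. ] turn [ 0.0004 -0.0025 -0.0019] t 19.7
```

```bash
for i in 1 2 3; do python3 -m creep '[[[38,-0.5,0,0,0,0,0],[38,-1,0,0,0,0,0],[38,-1,0,0,0,0,0]]]' >/dev/null; python3 -c "
from plan import *
M,o=pose(v);print('F shelf',M.T@get_obs()['wrist_force'],get_obs()['width'])
go(sh([45,0,19.6]),slope())"; done
```

```text
F shelf [7.59566588 0.80502534 7.96087295] 42.83405181236421
shift [ 1.4 -0.6  2. ] turn [ 0.0004 -0.0043 -0.0017] t 20.0
F shelf [10.08272854  0.78341044  9.14504251] 42.60757338162136
shift [ 1.4 -0.7  2. ] turn [ 0.0005 -0.0062 -0.0015] t 20.3
F shelf [13.40364203 -0.41170768  9.59376372] 43.022304314920426
shift [ 1.4 -0.6  1.9] turn [ 0.0005 -0.0082 -0.0013] t 20.6
```

Against the lip. Relax the push, release, and retreat straight out.

```bash
python3 -m creep '[[[38,1.5,0,0,0,0,0],[38,2.5,0,0,0,0.003,0],[38,2.5,0,0,0,0.003,0],[44,2.5,0,0,0,0.003,0],[48,2.5,0,0,0,0.003,0],[56,2.5,0,0,0,0.003,0],[62,2.5,0,0,0,0.003,0],[62,2.5,0,0,0,0.003,0]]]'; python3 -m creep '[[[62,0,0,-10,0,0,0],[62,0,0,-30,0,0,0],[62,0,0,-55,0,0,0],[62,0,0,-80,0,0,0],[62,0,0,-100,0,0,0],[62,0,0,-100,0,0,0]]]'; python3 -c "
from plan import *
go([400,60,330],down(180))"
```

```text
t: 21.4
tcp_pos: [577.6, -161.7, 66.9]
orientation: [0.004, 0.965, 0.001, -0.261]
wrist_force: [0.9, -0.3, -0.5]
width: 62.0
grasp_force: 0.0
t: 22.0
tcp_pos: [629.8, -162.5, 155.2]
orientation: [0.004, 0.966, 0.0, -0.259]
wrist_force: [0.2, 0.4, 0.1]
width: 62.1
grasp_force: 0.0
shift [288.3 220.3 -35.7] turn [ 0.0009 -0.5241 -0.0087] t 22.0
```

```bash
python3 -m creep '[[[62,20,10,-10,0,-0.03,0],[62,55,30,-20,0,-0.08,0],[62,90,55,-25,0,-0.15,0],[62,125,85,-30,0,-0.22,0],[62,160,115,-35,0,-0.3,0],[62,195,145,-35,0,-0.37,0],[62,230,175,-35,0,-0.45,0],[62,250,190,-35,0,-0.5,0]]]'; python3 -m creep '[[[62,0,20,0,0,0,0],[62,0,60,0,0,0,0],[62,0,105,0,0,0,0],[62,0,150,0,0,0,0],[62,0,180,0,0,0,0],[62,0,180,0,0,0,0]]]'; python3 - <<'E'
from plan import *
s=grab_frame('scene')[:,:,::-1]; t=grab_frame('top')[:,:,::-1]
cv2.imwrite('pics/c9.png',np.vstack([crop(s,195,165,130,62,6),crop(t,310,174,130,34,6)]))
E
```

```text
t: 22.8
tcp_pos: [427.9, 31.4, 310.4]
orientation: [0.004, 1.0, 0.0, -0.012]
wrist_force: [0.8, -0.2, 0.8]
width: 61.8
grasp_force: 0.0
t: 23.4
tcp_pos: [431.8, 212.1, 308.1]
orientation: [0.002, 1.0, 0.0, -0.015]
wrist_force: [0.2, 0.6, 0.2]
width: 62.2
grasp_force: 0.0
```

View pics/c9.png

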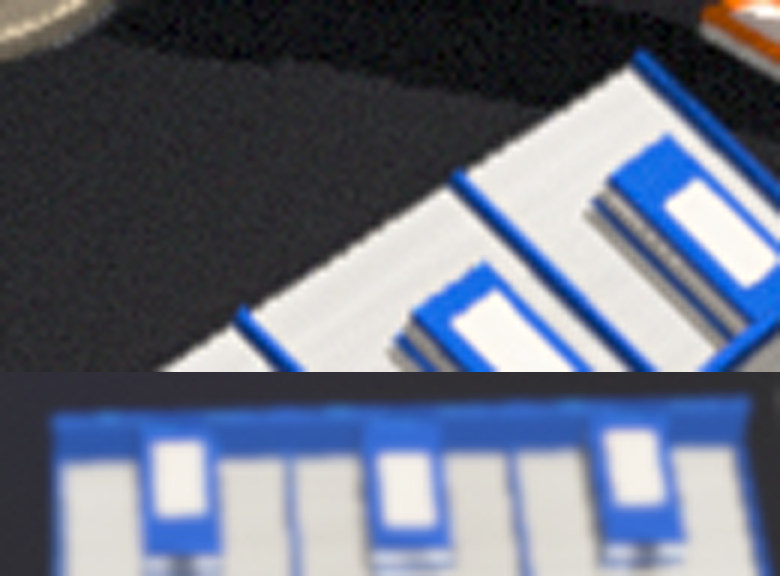

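The middle stack is straight. Its upper edge (row ≈548) lines up with its neighbours (553 and 541), so it sits home against the lip.

```bash
python3 -c "
from station import *
print(sign_off())"
```

```text
the job is handed in; nothing more can be done
None
```

Both spare blue cases are stacked in the middle lane, flat on the slope with their low ends against the lip; I handed the job in at about 23.5 s with the arm clear.

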